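# Put the glass lathe's tooling away in its stacking trays

### The job

Put the lathe tooling away: first lay the two grinding wheels flat in the fixed base tray, hub up, the large wheel in its wide bay and the small wheel in its narrow bay. Then pick up the empty carry tray by its grip and stack it square on the base tray so that its four corner pins drop fully into the sockets, and only after that stand the two steel arbors upright in it, flange down, one on each side of the grip. Leave the vase, the bottle and the spanner where they are, and leave everything at rest.

Things in the scene. Friction and masses are not known exactly. Their poses are not given: they have to be found in the camera images.
- base_tray: Grey tray, no grip, fixed to the bench, 210 (x) x 140 (y) x 40 mm; walls, floor 5 mm. Origin: centre of underside. Divider (38 high, 5 thick) at x = -20: wide bay x -17.5 to 100 (centre +41), narrow bay x -100 to -22.5 (centre -61), both 130 long in y. Corner blocks 24 x 24 at x +-93, y +-58, flush with the rim, have 14 x 14 sockets 16 deep. Yaw within 0.4 rad.
- carry_tray: Loose grey tray, same outline, 0.4 kg, on four pins 8 mm dia x 12 mm, tapered, at x +-93, y +-58. Origin: centre, at pin-tip level. Floor z 12 to 17, rim z 35. Balanced upright grip across the middle (x = 0), 14 thick in x, black part 80 long in y, z 36 to 70: pinch across x. Bays each side: x 7 to 100, y +-65, centres x +-54. Stacked (either way round), its origin is 28 above the base tray's.
- large_wheel: Grinding wheel lying flat: grey stone disc 70 mm diameter x 12 mm thick with a brass hub of 22 mm diameter rising from it to 32 mm above its underside. Origin: centre of the underside; z along the hub. About 0.17 kg.
- small_wheel: Grinding wheel like the large one but with a disc of 44 mm diameter x 12 mm thick; same brass hub of 22 mm diameter to 32 mm high. Origin: centre of the underside; z along the hub. About 0.08 kg.
- long_arbor: Steel arbor standing on its flange: flange 40 mm diameter x 10 mm thick, shaft 20 mm diameter above it, topped by a dark stub 16 mm diameter and 12 mm tall; 85 mm tall in all. Origin: centre of the underside; z up the shaft. About 0.26 kg.
- short_arbor: Steel arbor like the long one but 60 mm tall in all (shaft 20 mm diameter from z = 10 to 48 mm, stub 16 mm diameter from 48 to 60 mm), flange 40 mm diameter x 10 mm thick. Origin: centre of the underside; z up the shaft. About 0.20 kg.
- vase: Bystander: green glass vase, 72 mm diameter, 120 mm tall, beyond the work. Origin: centre of the underside. Not to be disturbed.
- bottle: Bystander: white bottle, 56 mm diameter, 150 mm tall, beyond the work on the left. Origin: centre of the underside. Not to be disturbed.
- spanner: Bystander: steel spanner 150 mm long lying flat across the bench beyond the work on the right; x along it. Not to be disturbed.
Not all that is in view belongs to the job. Leave any purple look-alike of the small_wheel alone.

How it is judged:
On the way, in this order (a step that is already met when the one before it is completed fails the run):
1. both wheels lie flat and released in their bays of the base tray (x of large_wheel in the frame of base_tray between 0.012 and 0.07 m and y of large_wheel in the frame of base_tray between -0.036 and 0.036 m and z of large_wheel in the frame of base_tray between 0 and 0.01 m and angle between each of large_wheel, small_wheel's own z axis and vertical below 0.1 rad and x of small_wheel in the frame of base_tray between -0.083 and -0.039 m and y of small_wheel in the frame of base_tray between -0.048 and 0.048 m and z of small_wheel in the frame of base_tray between 0 and 0.01 m and linear speed of each of large_wheel, small_wheel below 0.02 m/s and contact force between the fingers and large_wheel below 0.1 N and contact force between the fingers and small_wheel below 0.1 N), for 0.2 s.
2. the carry tray is seated on the base tray, wheels still in their bays, and released (x of large_wheel in the frame of base_tray between 0.012 and 0.07 m and y of large_wheel in the frame of base_tray between -0.036 and 0.036 m and z of large_wheel in the frame of base_tray between 0 and 0.01 m and angle between each of large_wheel, small_wheel's own z axis and vertical below 0.1 rad and x of small_wheel in the frame of base_tray between -0.083 and -0.039 m and y of small_wheel in the frame of base_tray between -0.048 and 0.048 m and z of small_wheel in the frame of base_tray between 0 and 0.01 m and horizontal distance between carry_tray and base_tray below 0.007 m and z of carry_tray in the frame of base_tray between 0.025 and 0.031 m and angle between the x axis of carry_tray and the x axis of base_tray, either way round below 0.07 rad and angle between carry_tray's own z axis and vertical below 0.03 rad and linear speed of carry_tray below 0.02 m/s and contact force between the fingers and carry_tray below 0.1 N), for 0.2 s.
3. the arbors stand in the stacked carry tray, one on each side of its grip (horizontal distance between carry_tray and base_tray below 0.007 m and z of carry_tray in the frame of base_tray between 0.025 and 0.031 m and angle between the x axis of carry_tray and the x axis of base_tray, either way round below 0.07 rad and angle between carry_tray's own z axis and vertical below 0.03 rad and (((x of long_arbor in the frame of carry_tray between 0.02 and 0.088 m and y of long_arbor in the frame of carry_tray between -0.052 and 0.052 m and z of long_arbor in the frame of carry_tray between 0.012 and 0.022 m and angle between long_arbor's own z axis and vertical below 0.1 rad) and (x of short_arbor in the frame of carry_tray between -0.088 and -0.02 m and y of short_arbor in the frame of carry_tray between -0.052 and 0.052 m and z of short_arbor in the frame of carry_tray between 0.012 and 0.022 m and angle between short_arbor's own z axis and vertical below 0.1 rad)) or ((x of long_arbor in the frame of carry_tray between -0.088 and -0.02 m and y of long_arbor in the frame of carry_tray between -0.052 and 0.052 m and z of long_arbor in the frame of carry_tray between 0.012 and 0.022 m and angle between long_arbor's own z axis and vertical below 0.1 rad) and (x of short_arbor in the frame of carry_tray between 0.02 and 0.088 m and y of short_arbor in the frame of carry_tray between -0.052 and 0.052 m and z of short_arbor in the frame of carry_tray between 0.012 and 0.022 m and angle between short_arbor's own z axis and vertical below 0.1 rad))) and linear speed of each of long_arbor, short_arbor below 0.02 m/s), for 0.2 s.
At the end, for the whole second after the job is handed in: Wheels flat (0.1 rad), hub up, on the floors of their own bays; carry tray seated on the base tray (7 mm, 0.07 rad either way round, floor within 3 mm of the rim, level); arbors upright (0.1 rad) on its floor, one each side of the grip; all at rest (all of step 3 and x of large_wheel in the frame of base_tray between 0.012 and 0.07 m and y of large_wheel in the frame of base_tray between -0.036 and 0.036 m and z of large_wheel in the frame of base_tray between 0 and 0.01 m and angle between each of large_wheel, small_wheel's own z axis and vertical below 0.1 rad and x of small_wheel in the frame of base_tray between -0.083 and -0.039 m and y of small_wheel in the frame of base_tray between -0.048 and 0.048 m and z of small_wheel in the frame of base_tray between 0 and 0.01 m and linear speed of each of large_wheel, small_wheel, carry_tray below 0.02 m/s); the robot touches nothing.
It fails at once if the green glass vase is displaced by more than 25 mm or tipped (distance of vase from where it was at the start of the episode above 0.025 m or angle between vase's own z axis and vertical above 0.3 rad).
It fails at once if the white bottle is displaced by more than 25 mm or tipped (distance of bottle from where it was at the start of the episode above 0.025 m or angle between bottle's own z axis and vertical above 0.3 rad).
It fails at once if the spanner is displaced by more than 25 mm (distance of spanner from where it was at the start of the episode above 0.025 m).
It also fails if it takes over 138 s, if anything falls off the work surface, if the arm or the gripper's body presses on something with over 40 N, if the wrist force passes 120 N, or if a joint passes its speed limit or range.

### The arm

A 6-joint arm with a two-finger parallel gripper is mounted at the origin on the work surface. World frame = base frame: x ahead of the robot, y to its left, z up, the work surface at z = 0. Lengths are in m, angles in rad, forces in N, time in s.
With the tool pointing down it reaches from about 0.375 to 0.825 m from the base axis. Payload 5.5 kg.
Tool frame: the origin (TCP) lies midway between the tips of the shut fingers; the grasp point (between the pads) lies 19 mm behind it (ctrl.tcp_to_grasp is the distance from the TCP to the grasp point, in m); z points along the fingers, y is the line along which they close (so a half turn about z gives the same grasp; the last joint's range is limited). The gripper opens to 85 mm and grips with 20 to 120 N. Pads are 22 mm wide; open, the fingers measure 114 mm over their backs; the gripper's body (76 mm by 85 mm) begins 54 mm behind the grasp point. The pads swing forward as they close: fully open they stand 13 mm farther back than shut.
Start: joints at [-1.23, 0.314, -0.047, 1.21, 0, 1.571], TCP at [0.201, -0.565, 0.231] pointing down, gripper open.
Joint ranges: [-2.67, 2.67], [-0.69, 1.73], [-1.03, 1.25], [-2.08, 2.16], [-1.42, 1.45], [-3.14, 3.14]. Speed limits (rad/s): [2.39, 2.39, 3.01, 3.14, 3.14, 3.14].

### API

Orientations are given as a unit quaternion [w, x, y, z].
In Python, from rig import ctrl, eoat, solver, sensors, cams, job gives the robot as it stands. The module is installed in compiled form; this text tells all that it offers. Calls block until the motion is done:
- ctrl.move_to(position, orientation): joint-space move of the TCP to a pose.
- ctrl.move_straight(position, ori=None, rate=0.15): straight line of the TCP; ori=None keeps the orientation; rate is the mean speed in m/s.
- ctrl.set_joints(angles): joint-space move.
- eoat.ungrasp() and eoat.grab(): open the fingers fully, or close them until they stop; the grip force is fixed at half the most.
- ctrl.wait(seconds).
- solver.ik(position, orientation): joint angles nearest the present ones, or None.
- sensors.state(): the state.
- cams.camera(name): name is "side" or "top"; returns a dict with "pixels" (384x512x3 uint8, red, green, blue), "camera_matrix" (3x3 intrinsics, pixels), "D" ([k1, k2, p1, p2, k3] as OpenCV has them; the pictures are not rectified), "world_from_camera" (4x4, takes a point from camera to world coordinates). Camera axes: x right, y down, z forward; pixel columns grow to the right and rows downward; lengths in m; the calibration is good to about 2 mm. A picture is of the moment at which its call begins. There is no depth.
A pose or a line that the arm cannot do raises ctrl.IKError and nothing moves.
- job.hand_in(): hands the job in; it is judged then, once.
The state is a dict: "clock": time; "q": joint angles; "dq": joint speeds; "joint_torque": joint torques, N m; "tool_pos": TCP position; "orientation": TCP orientation; "contact_force": force on the tool from outside, world axes, zero at the start; "moment": the same for the moment, N m; "grip_width": finger opening in m; "grip_force": force on a finger pad.
Only numpy, scipy, OpenCV 4.12 (cv2) and the standard library are available. Lean on these libraries where they do the work, as an engineer would, in place of code of your own. Each camera call takes 0.05 s, during which the arm holds its last target. There are 200 camera calls.

## Working session

There is one attempt and no reset: what is moved stays moved. The work goes in short steps, each a Python script; the robot and the scene stay as the last script left them, time stands still between calls to the robot, and variables do not carry over. Pictures are saved under pics/ and viewed, at most 14 in all, crops included, and the job is handed in when it is done.

```bash
mkdir -p pics
python3 - <<'E'
from rig import ctrl, eoat, solver, sensors, cams, job
import cv2,numpy as np
for n in("top","side"):
    c=cams.camera(n); cv2.imwrite(f"pics/{n}0.png",cv2.resize(c["pixels"][:,:,::-1],(800,600),interpolation=cv2.INTER_CUBIC))
    cv2.imwrite(f"pics/{n}_raw.png",c["pixels"][:,:,::-1])
    print(n,np.round(c["camera_matrix"],1).tolist(),c["D"],np.round(c["world_from_camera"],3).tolist())
s=sensors.state();print(s["orientation"],s["tool_pos"],s["clock"],ctrl.tcp_to_grasp)
E
```

```text
top [[436.9, 0.0, 253.5], [0.0, 436.9, 198.2], [0.0, 0.0, 1.0]] [0.0009374 0.        0.        0.        0.       ] [[-0.007, -0.985, 0.172, 0.471], [-1.0, 0.007, 0.0, 0.018], [-0.002, -0.172, -0.985, 0.899], [0.0, 0.0, 0.0, 1.0]]
side [[369.6, 0.0, 255.9], [0.0, 369.6, 188.6], [0.0, 0.0, 1.0]] [-0.00279733  0.          0.          0.          0.        ] [[0.743, -0.456, 0.489, 0.211], [-0.669, -0.489, 0.56, -0.474], [-0.016, -0.743, -0.669, 0.602], [0.0, 0.0, 0.0, 1.0]]
[-7.64903373e-04  9.85520053e-01  1.69557140e-01 -1.30779903e-04] [ 0.20035975 -0.5650102   0.2305152 ] 0.1 0.0187
```

View pics/top0.png

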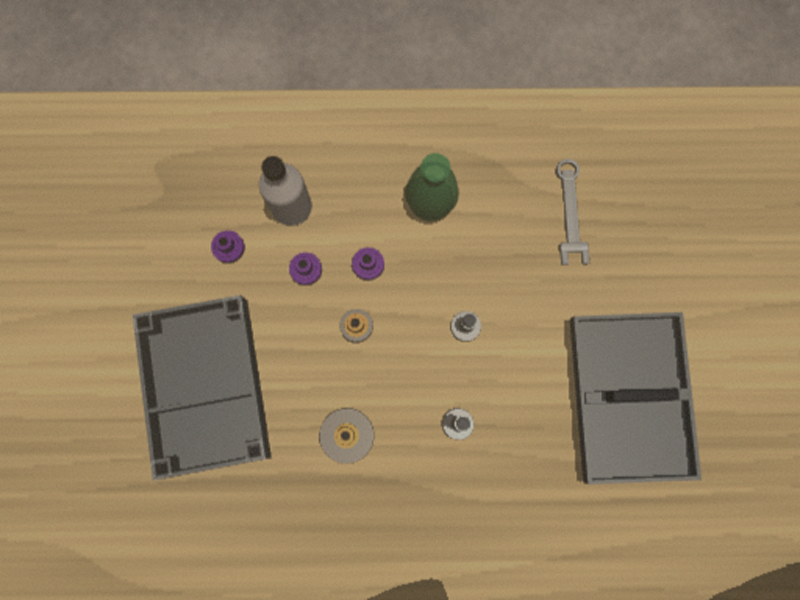

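View pics/side0.png

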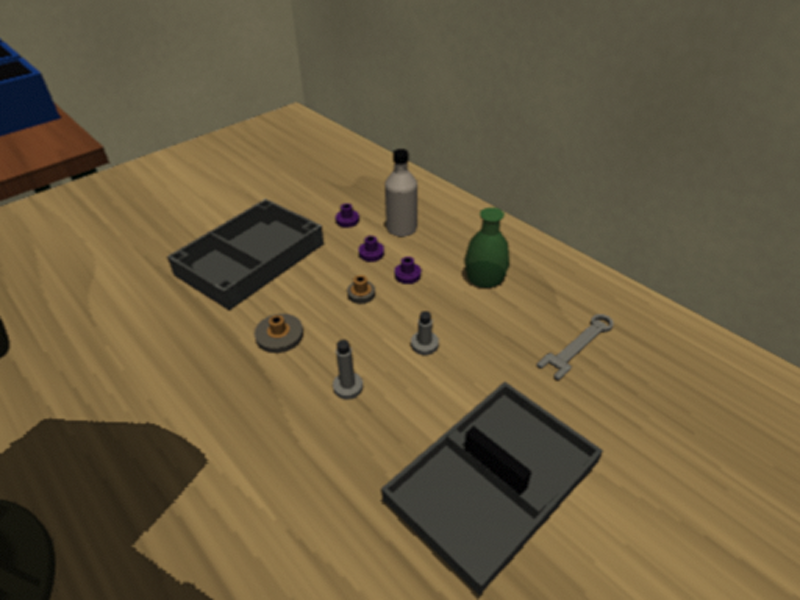

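Top view (800 px scale): the base tray is at about (200,388), with its wide bay up (+x). The carry tray is at (637,397) and its grip runs along world y. Candidates for the small wheel are brass/grey (356,325), or the purple ones at (228,246), (305,268) and (368,263), which I leave alone. I choose (356,325). The large wheel is at (346,435). The arbors are at (466,326) and (458,423); the side view shows the second one is the long one.

Run:
```python
import cv2
def crop(n,x,y,w,h,s,o):
    im=cv2.imread(f"pics/{n}_raw.png")[y:y+h,x:x+w]
    im=cv2.convertScaleAbs(cv2.resize(im,None,fx=s,fy=s,interpolation=cv2.INTER_CUBIC),alpha=1.5)
    # ticks
    for i in range(0,w,10):cv2.line(im,(i*s,0),(i*s,8 if i%50 else 20),(0,0,255),1)
    for i in range(0,h,10):cv2.line(im,(0,i*s),(8 if i%50 else 20,i*s),(0,0,255),1)
    cv2.imwrite(f"pics/{o}.png",im)
crop("top",80,180,200,150,4,"c1");crop("top",280,180,200,150,4,"c2")
crop("side",100,120,160,120,5,"c3");crop("side",200,190,190,190,3,"c4")
```

```text
(no output)
```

View pics/c1.png

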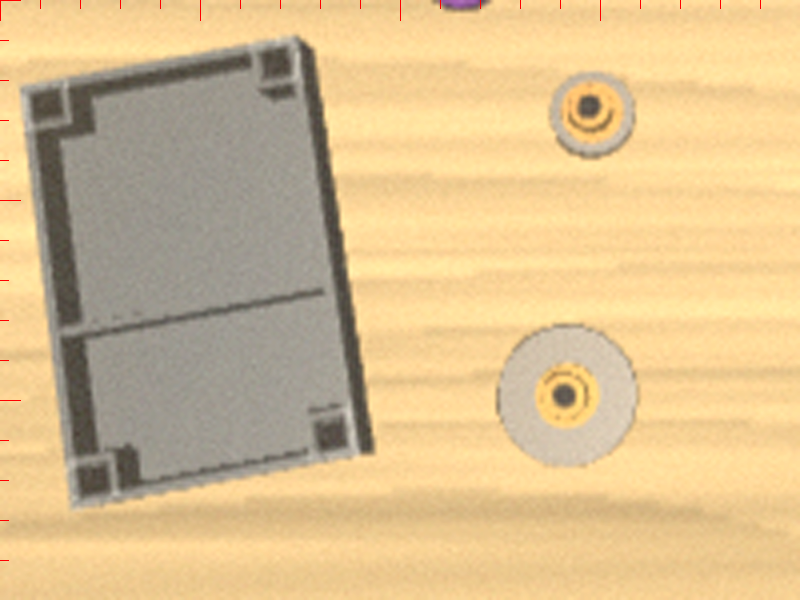

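View pics/c2.png

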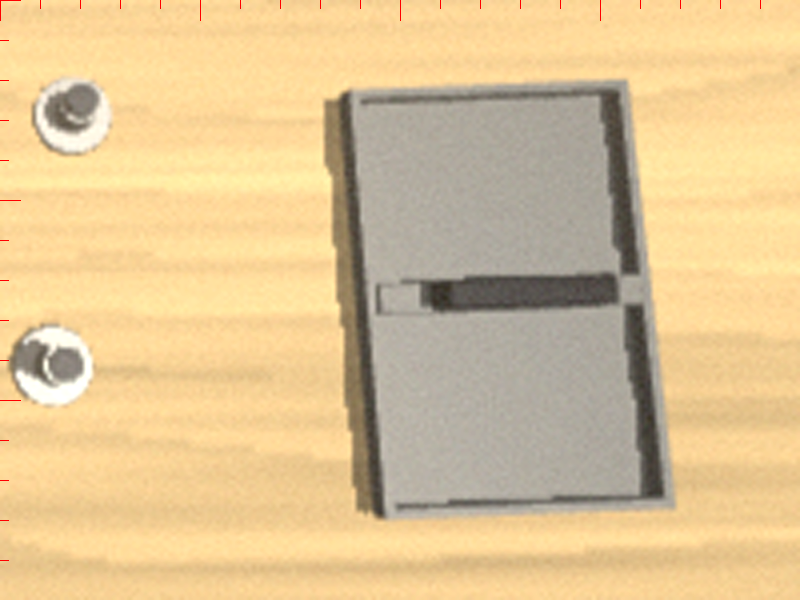

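View pics/c3.png

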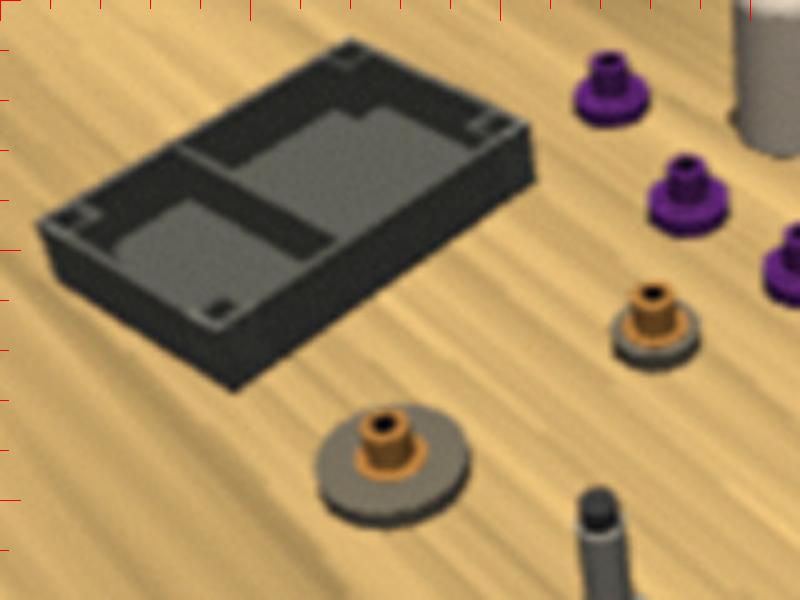

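View pics/c4.png

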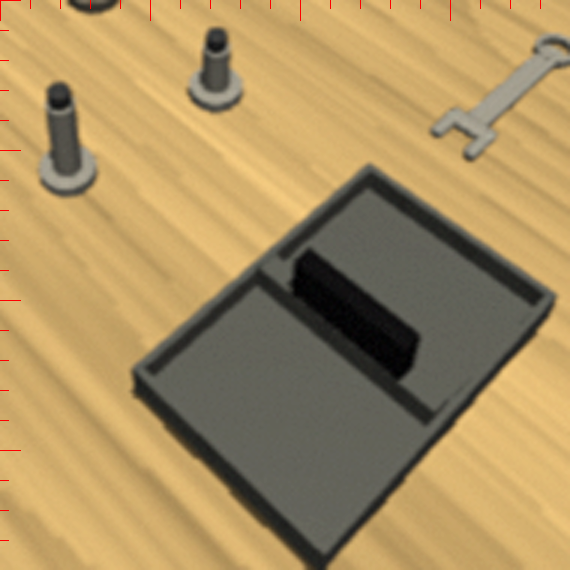

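Crops (top c1/c2, side c3/c4) show clean rim corners, hub tops and stub tops; the small wheel I chose (c1 592,114; c3 653,293) is brass/grey, not purple. Next I fit poses from both views with z free.

```bash
cat > vis.py <<'E'
import cv2,numpy as np
from scipy.optimize import least_squares
from rig import cams
def calib(n):
    c=cams.camera(n);T=np.linalg.inv(c["world_from_camera"])
    return cv2.Rodrigues(T[:3,:3])[0],T[:3,3],c["camera_matrix"],np.array(c["D"])
def proj(C,P): return cv2.projectPoints(np.array(P,float).reshape(-1,1,3),*C)[0].reshape(-1,2)
def fit(obs,x0,yaw=True):
    """obs: list of (calib, local points, pixels); returns [x,y,z,yaw], rms px"""
    def f(p):
        a=p[3] if yaw else 0;R=np.array([[np.cos(a),-np.sin(a),0],[np.sin(a),np.cos(a),0],[0,0,1]])
        return np.concatenate([(proj(C,np.array(L)@R.T+p[:3])-px).ravel() for C,L,px in obs])
    r=least_squares(f,x0 if yaw else x0[:3]);return r.x,np.sqrt(np.mean(r.fun**2)),r.fun.reshape(-1,2)
E
python3 - <<'E'
from vis import *
T,S=calib("top"),calib("side")
up=lambda x0,y0,s:lambda *p:[((u+.5)/s-.5+x0,(v+.5)/s-.5+y0) for u,v in p]
c1,c2,c3,c4=up(80,180,4),up(280,180,4),up(100,120,5),up(200,190,3)
K=lambda z:[(.105,.07,z),(.105,-.07,z),(-.105,-.07,z),(-.105,.07,z)]  # FL FR NR NL
def show(n,r): print(n,np.round(r[0],4),"rms",round(r[1],2),np.round(r[2],1).tolist())
show("base",fit([(T,K(.04),c1((21,87),(297,37),(355,455),(72,508))),(S,K(.04),c3((350,40),(529,124),(219,330),(40,224)))],[.5,.2,0,.1]))
show("carry",fit([(T,K(.035),c2((347,92),(628,81),(674,507),(384,517))),(S,K(.035),c4((370,166),(554,297),(320,562),(135,373)))],[.5,-.3,0,.0]))
for n,h,a,b in(("small",.032,c1((589,107)),c3((653,293))),("large",.032,c1((564,396)),c3((385,424))),
  ("long",.085,c2((67,362)),c4((60,88))),("short",.06,c2((81,98)),c4((216,35)))):
    show(n,fit([(T,[(0,0,h)],a),(S,[(0,0,h)],b)],[.5,0,0],False))
# single-plane checks via disc/flange centres in top view
for n,h,a in(("small",.012,c1((592,114))),("large",.012,c1((567,395))),("long",.01,c2((52,365))),("short",.01,c2((72,116)))):
    r=least_squares(lambda p:(proj(T,[(p[0],p[1],h)])-a).ravel(),[.5,0]);print(n,np.round(r.x,4))
E
```

```text
base [ 0.5282  0.2698 -0.0035  0.176 ] rms 0.58 [[-0.3, -0.7], [-0.1, -0.7], [0.9, -0.3], [-0.4, -0.0], [0.0, -0.2], [0.2, 0.1], [-0.7, 1.2], [-1.1, -0.0]]
carry [ 0.5104 -0.2824 -0.004   0.0302] rms 0.62 [[0.3, -0.4], [-0.6, -0.2], [-0.3, 0.3], [-0.1, 0.6], [-0.5, 0.1], [0.9, 0.9], [1.1, -0.6], [-1.2, -0.2]]
small [6.069e-01 7.180e-02 5.000e-04] rms 0.19 [[0.1, -0.2], [-0.3, 0.1]]
large [4.642e-01 8.360e-02 2.000e-04] rms 0.16 [[0.1, -0.2], [-0.2, 0.0]]
long [ 0.4791 -0.0596  0.001 ] rms 0.16 [[0.1, -0.2], [-0.2, 0.0]]
short [ 0.606  -0.0719 -0.0017] rms 0.05 [[0.0, -0.1], [-0.1, 0.0]]
small [0.606  0.0718]
large [0.4641 0.0838]
long [ 0.478 -0.059]
short [ 0.6043 -0.0721]
```

Heights agree with the text to within 4 mm. Starting with the wheels.

```bash
cat > mv.py <<'E'
import numpy as np
from scipy.spatial.transform import Rotation as Ro
from rig import ctrl, eoat, solver, sensors, cams
BX,BY,BA=.5282,.2698,.176
def base(x,y): return BX+x*np.cos(BA)-y*np.sin(BA),BY+x*np.sin(BA)+y*np.cos(BA)
def quat(a,pos):
    """tool down, fingers closing along heading a (mod pi), q6 nearest mid-range"""
    best=None
    for b in(a,a+np.pi):
        y=np.array([np.cos(b),np.sin(b),0]);z=np.array([0,0,-1.])
        q=Ro.from_matrix(np.c_[np.cross(y,z),y,z]).as_quat()[[3,0,1,2]]
        j=solver.ik(pos,q)
        if j is not None and (best is None or abs(j[5])<best[0]): best=(abs(j[5]),q)
    return best[1]
def rep(t):
    s=sensors.state();print(t,round(s["clock"],1),np.round(s["tool_pos"],4),"w",round(s["grip_width"],4),"gf",round(float(np.max(s["grip_force"])),1),"F",np.round(s["contact_force"],1),"q6",round(s["q"][5],2))
def pick(x,y,z,a,zs=.16,first=False):
    q=quat(a,(x,y,zs))
    (ctrl.move_to if first else lambda p,o:ctrl.move_straight(p,o,rate=.3))((x,y,zs),q)
    ctrl.move_straight((x,y,z),rate=.12);rep("down");eoat.grab();rep("grab")
    ctrl.move_straight((x,y,zs),rate=.15);rep("lift")
def place(x,y,z,a,zs=.16):
    q=quat(a,(x,y,zs));ctrl.move_straight((x,y,zs),q,rate=.3)
    ctrl.move_straight((x,y,z+.02),rate=.15);ctrl.move_straight((x,y,z),rate=.04);rep("placed")
    eoat.ungrasp();rep("open");ctrl.move_straight((x,y,zs),rate=.2)
E
python3 - <<'E'
from mv import *
a=BA+np.pi/2
pick(.4642,.0837,.015,a,first=True)
place(*base(.041,0),.0215,a)
E
```

```text
down 4.1 [0.4648 0.0838 0.0156] w 0.0854 gf 0.0 F [ 0.3  0.1 -0.6] q6 0.0
grab 4.7 [0.4644 0.0838 0.0154] w 0.0198 gf 58.5 F [-1.9  0.4  5.7] q6 0.0
lift 5.8 [0.4634 0.0836 0.159 ] w 0.0194 gf 58.7 F [-0.1  0.3 -2.3] q6 0.0
placed 8.3 [0.5685 0.2769 0.0213] w 0.0195 gf 58.7 F [-0.2 -0.1 -2. ] q6 0.28
open 8.9 [0.5686 0.277  0.0216] w 0.0856 gf 0.0 F [0.2 0.8 0.7] q6 0.28
```

Run:
```python
from mv import *
import cv2
a=BA+np.pi/2
pick(.6065,.0718,.015,a)
place(*base(-.061,0),.0215,a)
ctrl.move_straight((.5,-.15,.25),quat(.03,(.5,-.15,.25)),rate=.35)
c=cams.camera("top")["pixels"][:,:,::-1];cv2.imwrite("pics/t1.png",cv2.resize(c[180:330,80:280],None,fx=4,fy=4,interpolation=cv2.INTER_CUBIC))
rep("")
```

```text
down 12.0 [0.6072 0.0719 0.0158] w 0.0852 gf 0.0 F [0.5 1.1 0.2] q6 -0.06
grab 12.6 [0.6068 0.0718 0.0154] w 0.0197 gf 58.6 F [-1.4 -0.8  4.6] q6 -0.06
lift 13.7 [0.6057 0.0717 0.1588] w 0.0196 gf 58.6 F [-0.5  0.8 -1.3] q6 -0.06
placed 16.2 [0.468  0.2591 0.0214] w 0.0195 gf 58.7 F [-0.4  0.4 -1.1] q6 0.33
open 16.9 [0.4682 0.2591 0.0215] w 0.0852 gf 0.0 F [ 0.3 -0.7 -0.5] q6 0.33
 19.6 [ 0.4998 -0.1492  0.2498] w 0.0851 gf 0.0 F [ 0.1  0.2 -0. ] q6 1.25
```

View pics/t1.png

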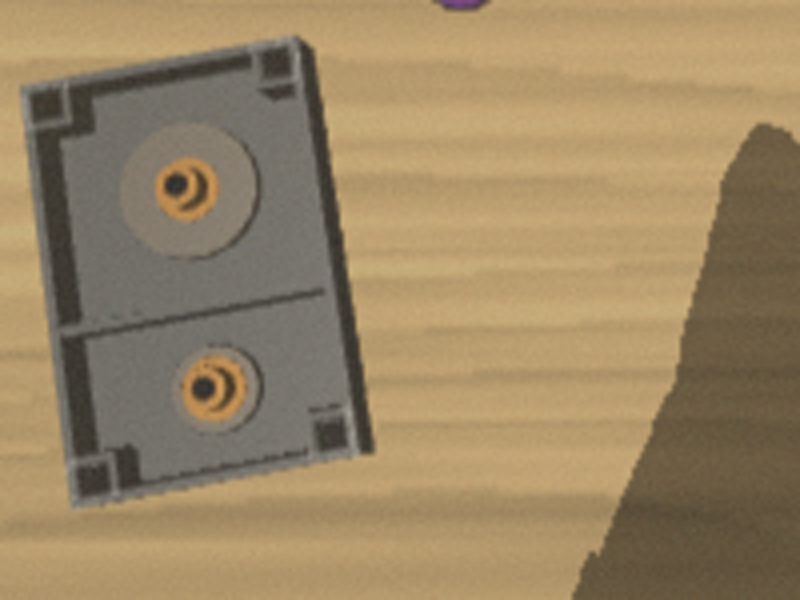

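Both wheels lie in their bays: the hub tops are at crop (176,184) and (204,388), and the sockets at (47,106), (276,63), (330,433) and (94,478). I use the known hub release positions to check the camera-to-robot bias, then lift the carry tray.

Run:
```python
from mv import *
from vis import *
T,S=calib("top"),calib("side")
up=lambda x0,y0,s:lambda *p:[((u+.5)/s-.5+x0,(v+.5)/s-.5+y0) for u,v in p]
c1,c3=up(80,180,4),up(100,120,5)
for n,p,w in(("L",(176,184),(.5686,.277)),("S",(204,388),(.4682,.2591))):
    r=least_squares(lambda q:(proj(T,[(q[0],q[1],.037)])-c1(p)).ravel(),[.5,.2]).x
    print(n,"cam-robot mm",np.round((r-w)*1e3,1))
K=[(.093,.058,.04),(.093,-.058,.04),(-.093,-.058,.04),(-.093,.058,.04)]
R=K and [(np.sign(x)*.105,np.sign(y)*.07,.04) for x,y,_ in K]
o=[(T,K,c1((47,106),(276,63),(330,433),(94,478))),(T,R,c1((21,87),(297,37),(355,455),(72,508)))]
Z=lambda o:(lambda p:np.concatenate([(proj(C,np.array(L)@Ro.from_euler('z',p[2]).as_matrix().T+[p[0],p[1],0])-px).ravel() for C,L,px in o]))
for oo in(o[:1],o[1:],o,[(S,R,c3((350,40),(529,124),(219,330),(40,224)))]):
    r=least_squares(Z(oo),[.5,.2,.1]);print("base z=0",np.round(r.x,4),round(np.sqrt(np.mean(r.fun**2)),2))
cx,cy,ca=.5104,-.2824,.0302
pick(cx,cy,.042,ca,zs=.2)
```

```text
L cam-robot mm [-0.1 -0.6]
S cam-robot mm [ 0.7 -0.7]
base z=0 [0.5276 0.2685 0.1792] 0.4
base z=0 [0.5272 0.2688 0.1736] 0.57
base z=0 [0.5274 0.2687 0.176 ] 0.51
base z=0 [0.528  0.2661 0.1835] 0.63
down 21.8 [ 0.511  -0.2827  0.0428] w 0.0854 gf 0.0 F [-0.5 -0.1  0.3] q6 1.04
grab 22.5 [ 0.5103 -0.2825  0.0422] w 0.013 gf 59.3 F [-1.1  0.7  3.4] q6 1.04
lift 23.7 [ 0.5096 -0.282   0.1987] w 0.0132 gf 58.4 F [ 0.3  0.9 -4.8] q6 1.04
```

```bash
sed -i 's/^BX.*/BX,BY,BA=.527,.269,.177/' mv.py
python3 - <<'E'
from mv import *
import cv2
for p in((.45,-.12,.2),(.47,.12,.2),(BX,BY,.2)):
    ctrl.move_straight(p,quat(BA,p),rate=.25)
ctrl.move_straight((BX,BY,.092),rate=.12);ctrl.wait(.5);rep("hover")
for n,(x,y,w,h,s) in dict(top=(60,150,200,150,4),side=(90,80,160,120,5)).items():
    c=cams.camera(n)["pixels"][:,:,::-1];cv2.imwrite(f"pics/h_{n}.png",cv2.convertScaleAbs(cv2.resize(c[y:y+h,x:x+w],None,fx=s,fy=s,interpolation=cv2.INTER_CUBIC),alpha=1.5))
E
```

```text
hover 30.1 [0.527  0.269  0.0921] w 0.0131 gf 58.5 F [-0.1 -0.  -4.5] q6 -1.28
```

View pics/h_top.png

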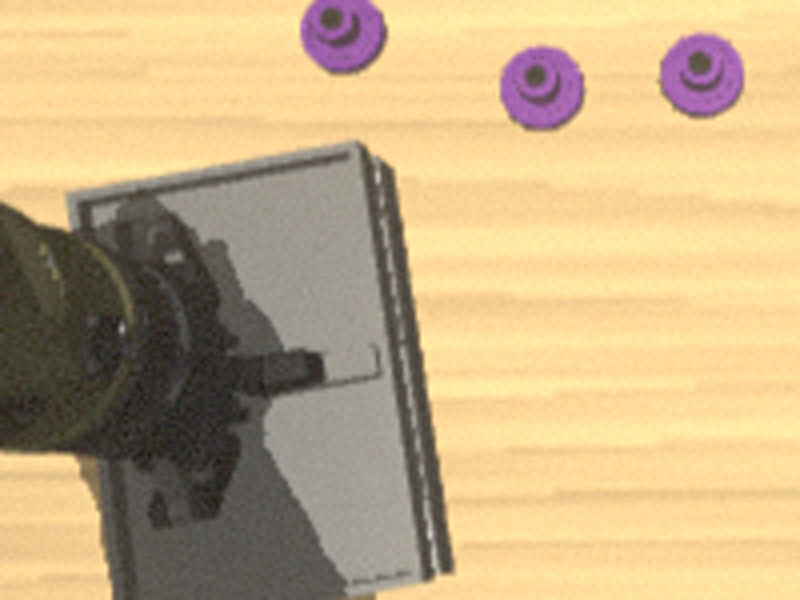

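View pics/h_side.png

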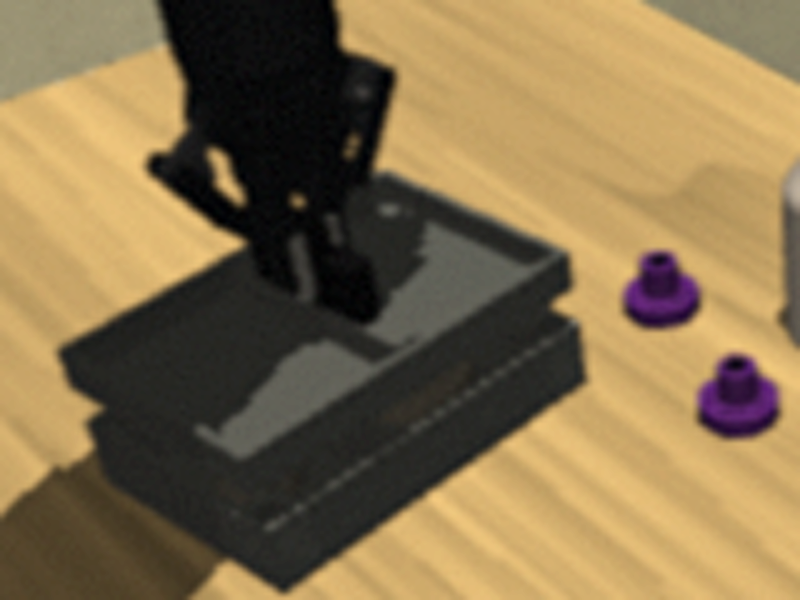

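The carry tray hovers above the base. Its rim corners are at (69,192), (358,142) and (432,580) in the top crop, and at (388,178), (570,254), (238,460) and (62,352) in the side crop. I compare it with the base per view.

Run:
```python
from mv import *
from vis import *
T,S=calib("top"),calib("side")
up=lambda x0,y0,s:lambda *p:[((u+.5)/s-.5+x0,(v+.5)/s-.5+y0) for u,v in p]
t,s=up(60,150,4),up(90,80,5)
R=[(.105,.07,.035),(.105,-.07,.035),(-.105,-.07,.035),(-.105,.07,.035)]
Z=lambda o:(lambda p:np.concatenate([(proj(C,np.array(L)@Ro.from_euler('z',p[2]).as_matrix().T+[p[0],p[1],.0501])-px).ravel() for C,L,px in o]))
a=(T,R[:3],t((69,192),(358,142),(432,580)));b=(S,R,s((388,178),(570,254),(238,460),(62,352)))
for o in([a],[b],[a,b]):
    r=least_squares(Z(o),[.5,.2,.1]);print(np.round(r.x,4),round(np.sqrt(np.mean(r.fun**2)),2),np.round(r.fun,1))
```

```text
[0.5257 0.265  0.1879] 0.55 [-0.3  0.6  0.6 -0.9 -0.3  0.3]
[0.5253 0.2632 0.1658] 0.87 [ 0.2 -1.7  0.7  0.2  0.4  0.8 -1.3 -0.2]
[0.5258 0.2649 0.1811] 0.88 [ 0.1  0.3  1.1 -0.8 -0.5  0.6 -0.7 -2.   0.3 -0.5  1.1  0.4 -1.4 -0.1]
```

Run:
```python
from mv import *
x,y=BX+.0012,BY+.003
ctrl.move_straight((x,y,.092),rate=.03);ctrl.wait(.3)
f0=sensors.state()["contact_force"][2]
for z in np.arange(.088,.0695,-.002):
    ctrl.move_straight((x,y,z),rate=.02);s=sensors.state();f=s["contact_force"]
    print(round(z,4),round(s["tool_pos"][2],4),np.round(f,1),np.round(s["moment"],2))
    if f[2]-f0>8: break
```

```text
0.088 0.0877 [ 0.1  0.2 -5.2] [ 0.07 -0.03  0.07]
0.086 0.0859 [ 0.1 -0.1 -5. ] [ 0.    0.04 -0.  ]
0.084 0.0838 [-0.3  0.4 -5.6] [0.06 0.02 0.01]
0.082 0.0818 [ 0.4  0.4 -5.4] [ 0.02 -0.01 -0.02]
0.08 0.0798 [ 0.4  0.1 -5.4] [-0.02  0.01  0.01]
0.078 0.0778 [ 0.5 -0.6 -5.6] [-0.02 -0.01 -0.01]
0.076 0.0758 [ 1.  -0.1 -5. ] [ 0.11 -0.02 -0.  ]
0.074 0.0738 [ 0.   0.1 -5. ] [ 0.04 -0.02  0.05]
0.072 0.0718 [-0.3 -0.6 -3.7] [-0.03 -0.01  0.03]
0.07 0.0704 [ 0.   0.4 -1.3] [-0.03  0.    0.01]
```

Seated freely with no side force. Release and look, then the arbors.

Run:
```python
from mv import *
import cv2
eoat.ungrasp();ctrl.wait(.3);rep("open")
p=sensors.state()["tool_pos"];ctrl.move_straight((p[0],p[1],.2),rate=.2)
a=BA+np.pi/2
pick(.4788,-.0590,.035,.0+np.pi/2,zs=.2)
for n,(x,y,w,h,s) in dict(top=(60,150,200,150,4)).items():
    c=cams.camera(n)["pixels"][:,:,::-1];cv2.imwrite("pics/st.png",cv2.convertScaleAbs(cv2.resize(c[y:y+h,x:x+w],None,fx=s,fy=s,interpolation=cv2.INTER_CUBIC),alpha=1.5))
```

```text
open 34.5 [0.5282 0.272  0.07  ] w 0.0856 gf 0.0 F [ 0.1  0.5 -0.3] q6 -1.27
down 38.7 [ 0.4794 -0.0591  0.0356] w 0.0856 gf 0.0 F [0.5 0.1 0. ] q6 -0.12
grab 39.3 [ 0.4789 -0.0592  0.0353] w 0.0186 gf 58.4 F [-2.4  0.4  4.5] q6 -0.12
lift 40.6 [ 0.4781 -0.0589  0.199 ] w 0.0188 gf 58.5 F [-0.5 -0.4 -2.2] q6 -0.12
```

View pics/st.png

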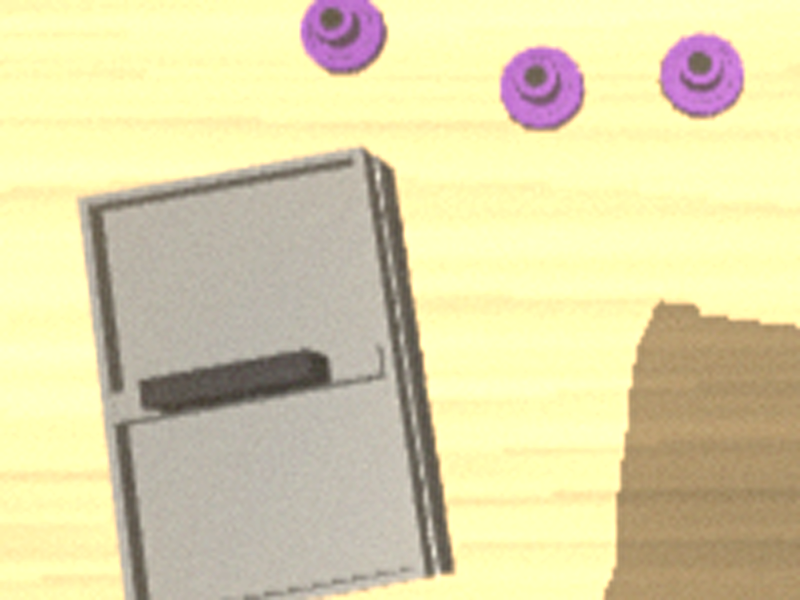

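The carry tray sits square: rim corners (80,200) and (363,150), with an even seam along the right edge. Placing the arbors.

Run:
```python
from mv import *
import cv2
a=BA+np.pi/2
place(*base(-.054,0),.035+.0455,a,zs=.2)
pick(.605,-.0720,.024,np.pi/2,zs=.2)
place(*base(.054,0),.024+.0455,a,zs=.2)
ctrl.move_straight((.42,-.2,.25),quat(1.2,(.42,-.2,.25)),rate=.3);ctrl.wait(.5);rep("end")
v=[cv2.resize(cams.camera(n)["pixels"][y:y+150,x:x+130,::-1],None,fx=3,fy=3,interpolation=cv2.INTER_CUBIC) for n,x,y in(("top",60,170),("side",95,70))]
cv2.imwrite("pics/end.png",cv2.convertScaleAbs(np.hstack(v),alpha=1.4))
```

```text
placed 43.3 [0.4735 0.2594 0.0803] w 0.0184 gf 58.9 F [-1.4 -0.9  0.6] q6 0.32
open 44.0 [0.4739 0.2595 0.0805] w 0.0856 gf 0.0 F [-0.6  0.3 -0.4] q6 0.32
down 47.7 [ 0.6057 -0.0721  0.0248] w 0.0855 gf 0.0 F [-0.   0.1  0.6] q6 -0.12
grab 48.3 [ 0.6052 -0.0723  0.0243] w 0.0183 gf 58.6 F [-0.6 -1.3  2.8] q6 -0.12
lift 49.6 [ 0.6043 -0.0719  0.1988] w 0.0183 gf 58.6 F [ 0.6  0.3 -2.8] q6 -0.12
placed 52.5 [0.5798 0.2784 0.0693] w 0.0179 gf 59.0 F [-1.1 -0.5  0.1] q6 0.27
open 53.2 [0.5802 0.2785 0.0695] w 0.0855 gf 0.0 F [-0.5  0.5 -0.6] q6 0.27
end 56.3 [ 0.4201 -0.1999  0.25  ] w 0.0856 gf 0.0 F [-0.3  0.1 -0.7] q6 -0.07
```

View pics/end.png

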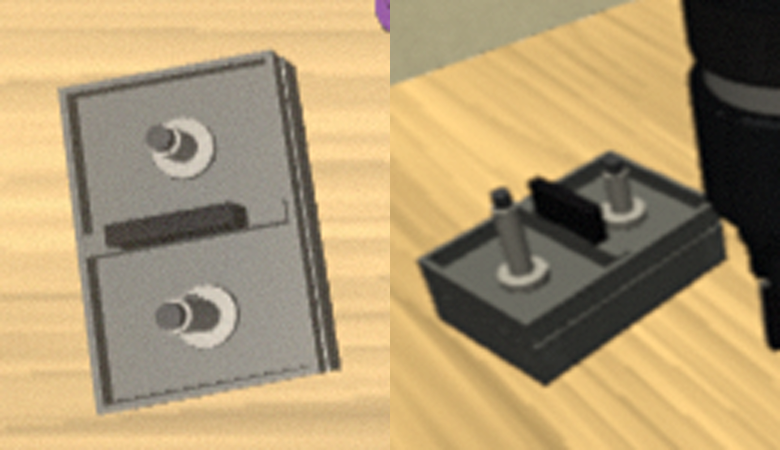

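Both arbors stand upright, flange down, one on each side of the grip: the long one at (205,315), the short one at (182,147). The trays are stacked flush.

```bash
python3 -c "
from rig import job
print(job.hand_in())"
```

```text
the job is handed in; nothing more can be done
None
```

The job is handed in, with no verdict returned: wheels in their bays, carry tray seated on the base tray, arbors upright on either side of the grip, about 56 s on the clock; the arm stayed clear of the vase, bottle and spanner, though I took no final picture of them.

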